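# Set the photometer dial to the clip and start the reading

## Task

On the blue photometer, push the black dial round by its finger studs, without gripping or lifting it, until its white index mark lines up with the black line on the orange clip. Only then press the green start button fully down and let it come up again, leaving the dial lined up. Use a gentle fingertip throughout, and leave the bottles, jars and beaker standing where they are.

Things in the scene. Friction and masses are not known exactly. Their poses are not given: they have to be found in the camera images.
- photometer: Blue bench instrument, fixed, 250 x 310 mm (own x, y), flat top 85 mm above the bench. Origin: centre of underside; front is its -x. In its frame: dial axis at x 0, y +45 mm; start button at x -75, y -108; grey chamber lid 75 mm square, 17 mm above the top, at x +20, y -108. Under the dial a white scale disc, radius 97, 8 mm thick, black tick every 10 degrees.
- dial (a joint): Angle of the dial about its vertical axis, rad, growing anticlockwise seen from above; 0 = index mark points to the instrument's front (-x). Turns endlessly either way for this job, with light friction (about 0.07 N m, some 1.5 N at a stud), and stays where it is left. It is held down on its spindle only by its weight and would lift off.
- dial_center (a point): Centre of the dial's upper face, on its axis, 103 mm above the bench. The dial is a black disc of radius 71 mm, 10 mm thick, with a low brass hub (radius 18 mm, 6 mm high) and a single white index line, 5 mm wide, running radially out to the rim.
- dial_index (a point): Outer end of the white index line, 72 mm from the dial's axis, at the level of the dial's upper face.
- stud0 (a point): Top centre of the brass finger stud 60 degrees anticlockwise from the index mark (seen from above). Each stud: upright round post, diameter 12 mm, 24 mm high above the dial's upper face, 52 mm from the dial's axis, fixed to the dial and turning with it; top 127 mm above the bench.
- stud1 (a point): Top centre of the like stud opposite the index mark (180 degrees).
- stud2 (a point): Top centre of the like stud 60 degrees clockwise from the index mark.
- clip_line (a point): Target: the inner end of the black line on the orange clip, 72 mm from the dial's axis, 103 mm above the bench. The clip (26 mm radially, 16 mm wide, top at 103 mm above the bench, lying 77 to 103 mm from the dial's axis) is fixed on the scale and cannot move; its place round the scale varies, within 40 degrees of the instrument's front.
- start (a joint): Travel of the green start button, m: 0 = up, 0.006 = fully down. Springs back when let go; fully down takes about 4 N.
- start_top (a point): Centre of the top of the green start button (round, diameter 28 mm, in a black housing); pressed straight down.
- vial: Small amber glass vial, white cap, diameter 24, 45 mm tall, standing on the photometer's top at the back. Loose; to be left alone. Origin: centre of its underside, z up.
- cream_jar: Small white jar, red cap, diameter 32, 38 mm tall, standing on the photometer's top at the back. Loose; to be left alone. Origin: centre of its underside, z up.
- white_jar: White plastic jar, purple cap, diameter 72, 105 mm tall, on the bench left of the photometer. Loose; to be left alone. Origin: centre of its underside, z up.
- amber_bottle: Amber bottle, black cap, diameter 52, 110 mm tall, on the bench right of the photometer. Loose; to be left alone. Origin: centre of its underside, z up.
- grey_bottle: Grey bottle, black cap, diameter 60, 115 mm tall, on the bench right of the photometer. Loose; to be left alone. Origin: centre of its underside, z up.
- beaker: Clear open beaker, diameter 68, 80 mm tall, on the bench left of the photometer. Loose; to be left alone. Origin: centre of its underside, z up.

How it is judged:
By the outcome, as a careful person would: the job done as asked, in the order asked, and still so for the second after the job is handed in, with the robot touching nothing.
It also fails if it takes over 64 s, if anything falls off the work surface, if the arm or the gripper's body presses on something with over 40 N, if the wrist force passes 120 N, or if a joint passes its speed limit or range.

## Robot

A 6-joint arm with a two-finger parallel gripper is mounted at the origin on the work surface. World frame = base frame: x ahead of the robot, y to its left, z up, the work surface at z = 0. Lengths are in m, angles in rad, forces in N, time in s.
With the tool pointing down it reaches from about 0.3 to 0.775 m from the base axis. Payload 14.6 kg.
Tool frame: the origin (TCP) lies at the centre of the arm's flange, where the gripper is bolted on; the fingertips stand 199 mm ahead of it and the grasp point (between the pads) lies 180 mm ahead of it; z points along the fingers, x is the direction in which the jaws open and shut, and the axes are right-handed (so a half turn about z gives the same grasp; the last joint's range is limited). The gripper opens to 94 mm and grips with 3 to 60 N. Pads are 16 mm wide; open, the fingers measure 119 mm over their backs; the gripper's body (75 mm by 177 mm) begins 78 mm behind the grasp point.
Start: joints at [1.153, 0.3, 1.521, -0, 1.321, -0.067], TCP at [0.189, 0.516, 0.405] pointing down, gripper open.
Joint ranges: [-3.03, 3.03], [-0.79, 2.21], [0.23, 2.52], [-1.04, 4.18], [0, 3.07], [-2.55, 2.55]. Speed limits (rad/s): [2.22, 2.22, 2.57, 3.14, 3.14, 3.14].

## Interface

Orientations are given as a unit quaternion [w, x, y, z].
In Python, from station import bot gives the robot as it stands.
- The arm moves only by the tool step_arm, never from a script. Its argument "series" is a list of rows, each a list of 7 numbers: the turn, a rotation vector about the tool's x, y, z in degrees, then the shift along the tool's x, y, z in m, then the opening, from -1 (shut) to 1 (fully open). In form: [[ax, ay, az, dx, dy, dz, jaw], ...]. A call has exactly 10 rows; each row shifts and turns the commanded pose from where the row before left it, along the tool's axes as they then stand; what a row does not reach is not made up. A row lasts 1/10 s, in which the tool goes at most 50 mm and 8.59 degrees, less where a joint would pass 70% of its speed; a pose out of reach is approached as far as the arm can. A call with a gripper value outside its range is refused whole. The fingers move at their own pace and stop on an object; "grip_force" is the grip in N (left out, the last holds). Time passes only in rows, so rows that do not move let the fingers close, or fill a call up. It gives the time, the measured TCP pose, the force and the opening at its end, in the units of the state.
- bot.get_obs(): the state, without advancing time (a new reading comes with each control period).
- bot.camera(name): name is "side" or "top" or "wrist"; returns a dict with "image" (420x560x3 uint8, red, green, blue), "camera_matrix" (3x3 intrinsics, pixels), "rvec" (rotation vector, rad) and "tvec" (3), from world to camera coordinates, as OpenCV has them; the wrist camera has in their place "tool_from_camera" (4x4, takes a point from camera to tool coordinates, whose origin is the TCP and whose axes are the tool frame's). Camera axes: x right, y down, z forward; pixel columns grow to the right and rows downward; lengths in m; the calibration is good to about 2 mm. A picture is of the moment at which its call begins: read the wrist's pose just before it. There is no depth.
- bot.job_done(): hands the job in, once; it reports no verdict.
The state is a dict: "t": time; "joint_positions": joint angles; "dq": joint speeds; "joint_efforts": joint torques, N m; "tcp_pos": TCP position; "tool_rot": TCP orientation; "ft_force": force on the tool from outside, world axes, zero at the start; "moment": the same for the moment, N m; "gripper_width": opening from 0.0 (shut) to 1.0 (fully open).
Only numpy, scipy, OpenCV 4.12 (cv2) and the standard library are available. Lean on these libraries where they do the work, as an engineer would, in place of code of your own. Each camera call takes 0.05 s, during which the arm holds its last target.

## Working session

There is one attempt and no reset: what is moved stays moved. The work goes in short steps, Python scripts to look and compute and a tool call to move; the robot and the scene stay as the last step left them, time stands still between calls to the robot, and variables do not carry over. Pictures are saved under pics/ and viewed, and the job is handed in when it is done.

Besides the shell and the picture viewer there is one more tool, called by a JSON object that holds its "fn" and its "kwargs", one argument or row to a line. step_arm: Moves the arm, as the interface text tells. Its arguments: {"type":"object","properties":{"series":{"type":"array"},"grip_force":{"type":"number"}},"required":["series"]}

```bash
mkdir -p pics; ls; python3 - <<'E'
from station import bot
import cv2,numpy as np,pickle
o=bot.get_obs();print(o)
for n in ["top","side"]:
    c=bot.camera(n);cv2.imwrite(f"pics/{n}0.png",c["image"][:,:,::-1]);pickle.dump(c,open(f"{n}0.pkl","wb"))
    print(n,c["camera_matrix"],c["rvec"],c["tvec"])
E
```

```text
pics
{'t': 0.0, 'joint_positions': array([ 1.15341395e+00,  3.00500215e-01,  1.52161452e+00,  1.53985423e-05,
        1.32069950e+00, -6.65765346e-02]), 'dq': array([ 1.16193420e-03, -8.78082981e-04, -5.86761117e-04,  8.05144622e-05,
        1.25332222e-03, -1.40366868e-04]), 'joint_efforts': array([ 1.77947327e-04, -5.31790280e+01, -3.52749324e+01,  7.08754733e-02,
        2.42581952e-02, -9.21481796e-05]), 'tcp_pos': array([0.18898561, 0.51647484, 0.40405607]), 'tool_rot': array([ 3.09435297e-04,  8.19651685e-01,  5.72861887e-01, -5.26661731e-04]), 'ft_force': array([-0.46406888, -1.3141928 ,  0.4901082 ]), 'moment': array([-0.02080918, -0.03352304, -0.00576736]), 'gripper_width': 1.001931754127112}
top [[436.45417914   0.         283.22856218]
 [  0.         436.45417914 201.23845045]
 [  0.           0.           1.        ]] [ 2.13682183 -2.18150509  0.15738163] [0.0179667  0.5998936  1.03717667]
side [[427.12017408   0.         280.1420353 ]
 [  0.         427.12017408 209.45390249]
 [  0.           0.           1.        ]] [ 2.13014706 -0.1232815   0.08670208] [-0.59519044  0.122253    0.83470063]
```

View pics/top0.png

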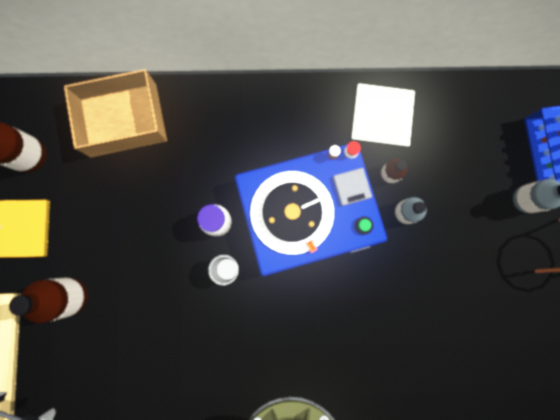

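View pics/side0.png

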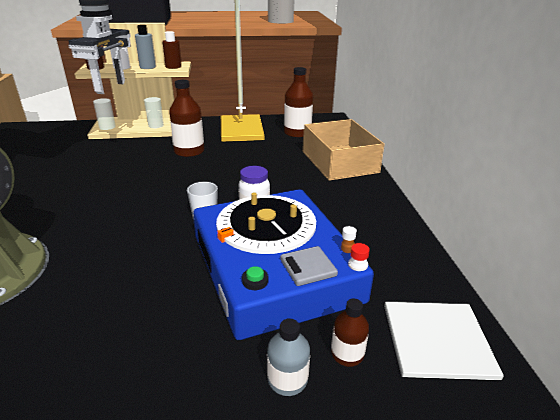

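The top view shows the photometer at about (310,210), the dial at (292,211), its index pointing to about (318,201), the orange clip at (312,246) and the green button at (365,226). I'll zoom in next.

```bash
cat > h.py <<'E'
import cv2,numpy as np,pickle
def load(n): return pickle.load(open(n+".pkl","rb"))
def ray(c,uv,z):
    R,_=cv2.Rodrigues(np.array(c["rvec"]));t=np.array(c["tvec"]).ravel()
    o=-R.T@t; d=R.T@np.linalg.inv(c["camera_matrix"])@np.array([uv[0],uv[1],1.])
    return o+d*(z-o[2])/d[2]
def proj(c,P): return cv2.projectPoints(np.array(P,float).reshape(-1,3),np.array(c["rvec"]),np.array(c["tvec"]),c["camera_matrix"],None)[0].reshape(-1,2)
E
python3 - <<'E'
from h import *
c=load("top0")["image"][:,:,::-1]; cv2.imwrite("pics/topz.png",cv2.resize(c[135:285,200:400],None,fx=4,fy=4,interpolation=cv2.INTER_CUBIC))
c=load("side0")["image"][:,:,::-1]; cv2.imwrite("pics/sidez.png",cv2.resize(c[180:340,180:380],None,fx=3.7,fy=3.7,interpolation=cv2.INTER_CUBIC))
E
```

```text
(no output)
```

View pics/topz.png

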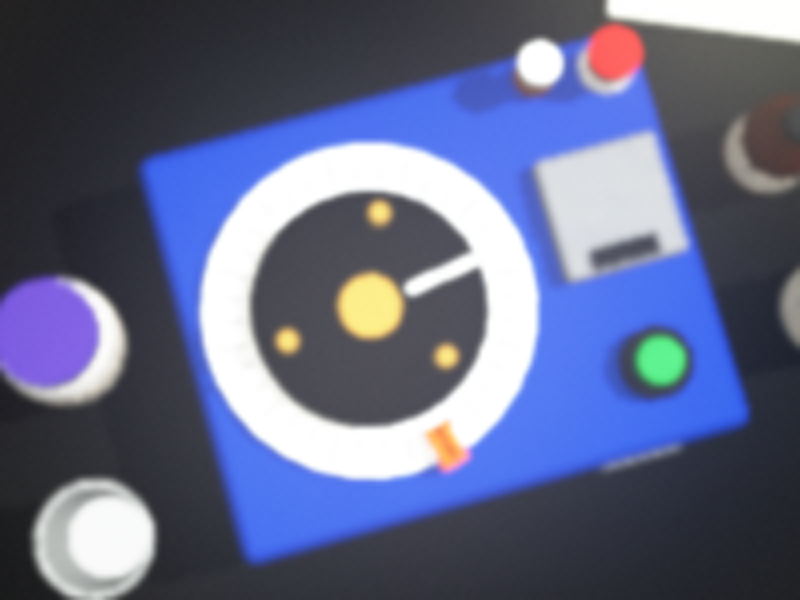

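View pics/sidez.png

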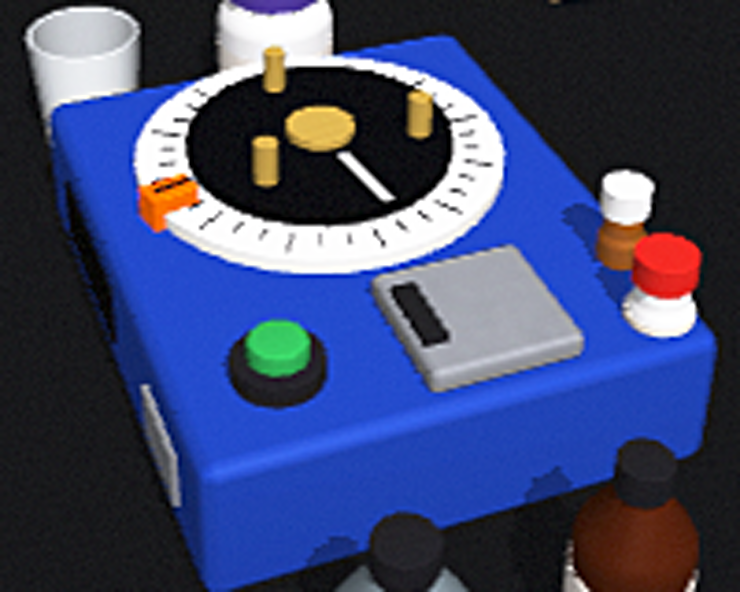

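```bash
cat > fit.py <<'E'
from h import *
from scipy.optimize import least_squares
T=load("top0");S=load("side0")
zt=lambda p:(200+(p[0]+.5)/4-.5,135+(p[1]+.5)/4-.5)
zs=lambda p:(180+(p[0]+.5)/3.7-.5,180+(p[1]+.5)/3.7-.5)
top=dict(hub=(370,306),s0=(380,212),s1=(287,340),s2=(446,356),btn=(661,360),idx=(477,259),c1=(143,160),c2=(250,563),c3=(748,418))
side=dict(hub=(320,127),s0=(420,96),s1=(274,52),s2=(265,142),btn=(279,335),idx=(391,198),clip=(190,179),clipo=(155,190))
def pts(p):
    x,y,yaw,a,cl,zb=p[:6]
    D=np.array([0,.045]);
    def pol(r,ang,z): return [D[0]-r*np.cos(ang),D[1]-r*np.sin(ang),z]
    L=dict(hub=[0,.045,.109],s0=pol(.052,a+np.pi/3,.127),s1=pol(.052,a+np.pi,.127),s2=pol(.052,a-np.pi/3,.127),idx=pol(.072,a,.103),
     btn=[-.075,-.108,zb],clip=pol(.077,cl,.103),clipo=pol(.103,cl,.103),c1=[.125,.155,.085],c2=[-.125,.155,.085],c3=[-.125,-.155,.085])
    c,s=np.cos(yaw),np.sin(yaw)
    return {k:np.array([x+c*v[0]-s*v[1],y+s*v[0]+c*v[1],v[2]]) for k,v in L.items()}
def res(p,full=False):
    P=pts(p);r={}
    for n,C,m,z,b in(("t",T,top,zt,p[6:8]),("s",S,side,zs,p[8:10])):
        for k,v in m.items(): r[n+k]=proj(C,P[k])[0]+b-np.array(z(v))
    if full: return r
    return np.concatenate([*r.values(),p[6:10]*.5])
if __name__=="__main__":
    print(ray(T,zt(top["hub"]),.109),ray(S,zs(side["hub"]),.109))
    best=min((least_squares(res,[.55,0,y0,a0,.0,.105,0,0,0,0],loss="soft_l1") for y0 in(0,.3,-.3) for a0 in(0,2,-2,3)),key=lambda f:f.cost)
    print(best.cost,best.x.round(4));print({k:v.round(2) for k,v in res(best.x,1).items()})
    P=pts(best.x);print({k:v.round(4) for k,v in P.items()})
    print("dial deg",np.degrees(best.x[3]),"clip",np.degrees(best.x[4]),"yaw",np.degrees(best.x[2]))
    np.save("fit.npy",best.x)
E
python3 fit.py
```

```text
[ 0.56758185 -0.01338544  0.109     ] [ 0.56881458 -0.01785698  0.109     ]
9.427755524818998 [ 0.5807 -0.0557  0.256   1.7199  0.2164  0.1083  0.5068  0.6224  0.1377
  0.6353]
{'thub': array([-0.06, -0.13]), 'ts0': array([-0.16, -0.11]), 'ts1': array([-0.05, -0.05]), 'ts2': array([ 0.  , -0.14]), 'tbtn': array([ 0.17, -0.42]), 'tidx': array([ 1.26, -0.79]), 'tc1': array([-2.56, -0.23]), 'tc2': array([-1.21,  1.49]), 'tc3': array([1.93, 0.92]), 'shub': array([ 0.13, -0.97]), 'ss0': array([ 0.13, -0.24]), 'ss1': array([ 0.1 , -0.44]), 'ss2': array([ 0.17, -0.19]), 'sbtn': array([0.13, 0.05]), 'sidx': array([-0.14,  1.16]), 'sclip': array([ 0.41, -0.22]), 'sclipo': array([-2.65,  1.19])}
{'hub': array([ 0.5693, -0.0121,  0.109 ]), 's0': array([ 0.621 , -0.0183,  0.127 ]), 's1': array([0.5488, 0.0357, 0.127 ]), 's2': array([ 0.5382, -0.0538,  0.127 ]), 'idx': array([ 0.5977, -0.0783,  0.103 ]), 'btn': array([ 0.5355, -0.1791,  0.1083]), 'clip': array([ 0.5008, -0.0472,  0.103 ]), 'clipo': array([ 0.4776, -0.059 ,  0.103 ]), 'c1': array([0.6624, 0.1259, 0.085 ]), 'c2': array([0.4206, 0.0626, 0.085 ]), 'c3': array([ 0.4991, -0.2373,  0.085 ])}
dial deg 98.5435429854046 clip 12.397723327014349 yaw 14.665948543920608
```

{"fn": "step_arm", "kwargs": {
  "series": [
    [0, 0, 0, -0.0208, 0.0275, 0, -1],
    [0, 0, 0, -0.0208, 0.0275, 0, -1],
    [0, 0, 0, -0.0208, 0.0275, 0, -1],
    [0, 0, 0, -0.0208, 0.0275, 0, -1],
    [0, 0, 0, -0.0208, 0.0275, 0, -1],
    [0, 0, 0, -0.0208, 0.0275, 0, -1],
    [0, 0, 0, -0.0208, 0.0275, 0, -1],
    [0, 0, 0, -0.0208, 0.0275, 0, -1],
    [0, 0, 0, -0.0208, 0.0275, 0, -1],
    [0, 0, 0, -0.0208, 0.0275, 0, -1]
  ],
  "grip_force": 5
}}

```text
t: 1.1
tcp_pos: [0.3763, 0.2253, 0.4045]
tool_rot: [-0.0, 0.82, 0.573, -0.0]
ft_force: [0.6, 0.7, -0.1]
gripper_width: 0.188
```

```bash
python3 - <<'E'
from station import bot
import cv2,pickle
o=bot.get_obs();c=bot.camera("wrist");c["obs"]=o
pickle.dump(c,open("w0.pkl","wb"));cv2.imwrite("pics/w0.png",c["image"][:,:,::-1])
print(o["t"],o["tcp_pos"],o["tool_rot"],o["gripper_width"]);print(c["tool_from_camera"],c["camera_matrix"])
E
```

```text
1.1 [0.37626948 0.2253487  0.40453627] [-3.31453270e-05  8.19642705e-01  5.72875050e-01 -1.07043503e-04] 0.18804116662416287
[[ 9.99999859e-01  2.74761638e-04 -4.54022095e-04 -1.03974510e-03]
 [-1.40630253e-04  9.62149253e-01  2.72523018e-01 -8.15852802e-02]
 [ 5.11715890e-04 -2.72522916e-01  9.62149156e-01  1.92302359e-02]
 [ 0.00000000e+00  0.00000000e+00  0.00000000e+00  1.00000000e+00]] [[336.43819683   0.         279.06194959]
 [  0.         336.43819683 213.64172657]
 [  0.           0.           1.        ]]
```

View pics/w0.png

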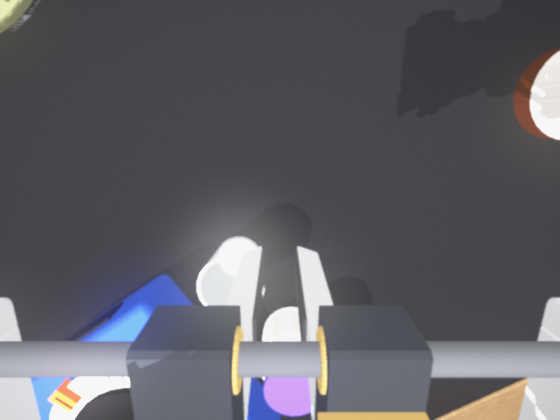

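{"fn": "step_arm", "kwargs": {
  "series": [
    [0, 0, 0, -0.0152, 0.0326, 0, -1],
    [0, 0, 0, -0.0152, 0.0326, 0, -1],
    [0, 0, 0, -0.0152, 0.0326, 0, -1],
    [0, 0, 0, -0.0152, 0.0326, 0, -1],
    [0, 0, 0, -0.0152, 0.0326, 0, -1],
    [0, 0, 0, -0.0152, 0.0326, 0, -1],
    [0, 0, 0, -0.0152, 0.0326, 0, -1],
    [0, 0, 0, -0.0152, 0.0326, 0, -1],
    [0, 0, 0, -0.0152, 0.0326, 0, -1],
    [0, 0, 0, -0.0152, 0.0326, 0, -1]
  ]
}}

```text
t: 2.15
tcp_pos: [0.6306, -0.0292, 0.4042]
tool_rot: [-0.0, 0.82, 0.573, -0.0]
ft_force: [0.2, 0.4, -1.0]
gripper_width: 0.004
```

```bash
cat > wpic.py <<'E'
import sys
from station import bot
import cv2,pickle
n=sys.argv[1]
o=bot.get_obs();c=bot.camera("wrist");c["obs"]=o
pickle.dump(c,open(n+".pkl","wb"));cv2.imwrite(f"pics/{n}.png",c["image"][:,:,::-1])
print(o["t"],o["tcp_pos"],o["tool_rot"],o["gripper_width"],o["ft_force"])
E
python3 wpic.py w1
```

```text
2.15 [ 0.63059106 -0.02922708  0.40422161] [-2.11638793e-04  8.19652302e-01  5.72861235e-01 -2.53355652e-04] 0.004236059669728682 [ 0.23011273  0.3504861  -0.97811154]
```

View pics/w1.png

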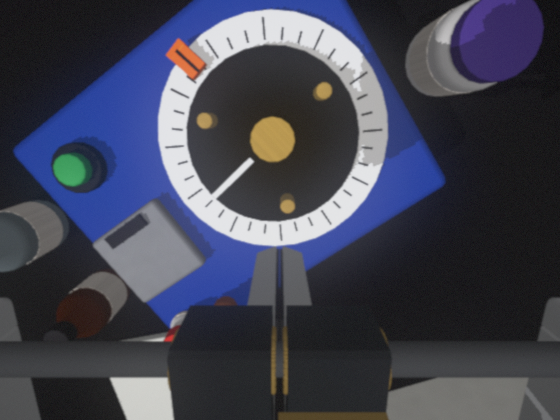

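The view covers everything: dial hub at (272,139), index end near (212,197), studs at (287,205), (205,120) and (323,91), clip line at about (178,50)–(195,72), and the button at (72,170). I'll refine these points and refit.

```bash
python3 - <<'E'
from h import *
c=load("w1")["image"][:,:,::-1]; cv2.imwrite("pics/w1z.png",cv2.resize(c[0:250,20:400],None,fx=2.1,fy=2.1,interpolation=cv2.INTER_CUBIC))
cv2.imwrite("pics/w1c.png",cv2.resize(c[20:100,150:230],None,fx=7,fy=7,interpolation=cv2.INTER_CUBIC))
E
```

```text
(no output)
```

View pics/w1z.png

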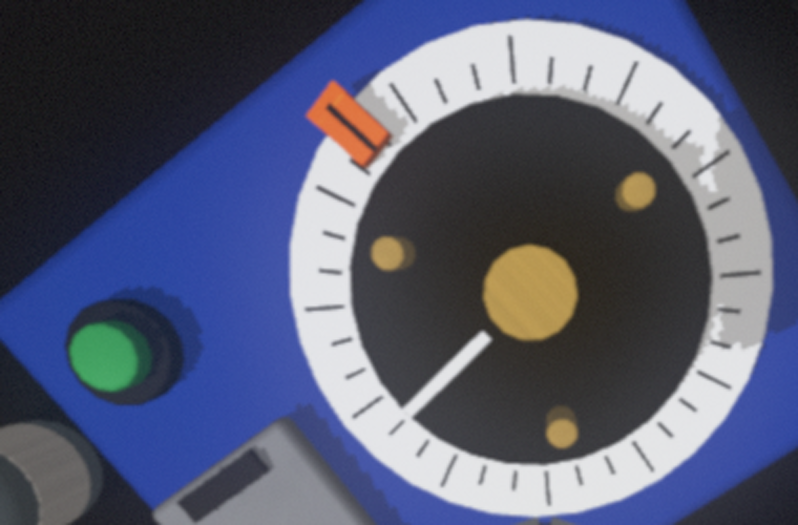

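View pics/w1c.png

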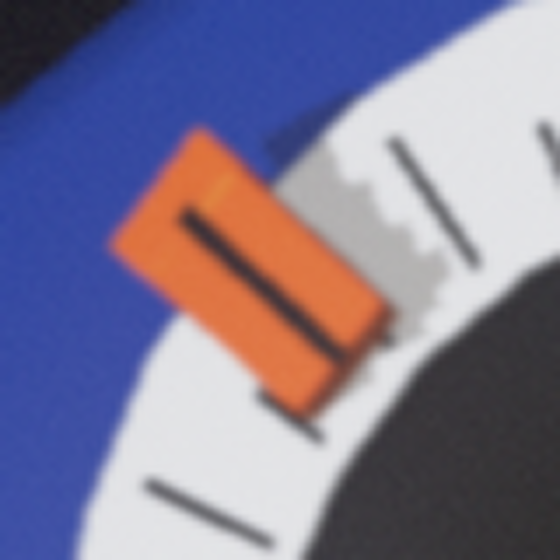

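```bash
cat > fitw.py <<'E'
from h import *
from scipy.optimize import least_squares
from scipy.spatial.transform import Rotation as R
def wcam(c):
    o=c["obs"];q=o["tool_rot"];W=np.eye(4);W[:3,:3]=R.from_quat([q[1],q[2],q[3],q[0]]).as_matrix();W[:3,3]=o["tcp_pos"]
    M=np.linalg.inv(W@np.array(c["tool_from_camera"]))
    return dict(rvec=cv2.Rodrigues(M[:3,:3])[0],tvec=M[:3,3],camera_matrix=c["camera_matrix"],image=c["image"])
def pts(p):
    x,y,yaw,a,cl,zb,r1,r2,r3,r4=p[:10]
    def pol(r,ang,z): return [-r*np.cos(ang),.045-r*np.sin(ang),z]
    L=dict(hub=[0,.045,.109],s0=pol(.052,a+np.pi/3,.127),s1=pol(.052,a+np.pi,.127),s2=pol(.052,a-np.pi/3,.127),ii=pol(r1,a,.103),io=pol(r2,a,.103),
     btn=[-.075,-.108,zb],ci=pol(r3,cl,.103),co=pol(r4,cl,.103))
    c,s=np.cos(yaw),np.sin(yaw)
    return {k:np.array([x+c*v[0]-s*v[1],y+s*v[0]+c*v[1],v[2]]) for k,v in L.items()}
def fit(C,m,p0,ang=(0,)):
    def res(p): 
        P=pts(p);return np.concatenate([proj(C,P[k])[0]-v for k,v in m.items()]+[[(p[5]-.108)*300]]+[(p[6:10]-[.025,.071,.077,.1])*20])
    f=min((least_squares(res,p0+np.array([0,0,0,a]+[0]*6)) for a in ang),key=lambda f:f.cost)
    P=pts(f.x);print("cost",f.cost,"xy",f.x[:2].round(4),"yaw,dial,clip deg",np.degrees(f.x[2:5]).round(2),"zb,r",f.x[5:].round(4))
    print({k:(proj(C,P[k])[0]-v).round(2) for k,v in m.items()});print({k:v.round(4) for k,v in P.items()})
    return f.x
E
python3 - <<'E'
from fitw import *
C=wcam(load("w1"));z=lambda u,v:np.array([20+(u+.5)/2.1-.5,(v+.5)/2.1-.5]);y=lambda u,v:np.array([150+(u+.5)/7-.5,20+(v+.5)/7-.5])
m=dict(hub=z(531,292),s0=z(562,433),s1=z(639,190),s2=z(388,253),io=z(407,413),ii=z(487,337),btn=z(104,356),ci=y(345,357),co=y(185,212))
x=fit(C,m,np.array([.58,-.055,.256,1.72,.21,.108,.025,.071,.077,.1]));np.save("x1.npy",x)
for n,cc in(("top0",load("top0")),("side0",load("side0"))):
    print(n,{k:v.round(1) for k,v in zip(pts(x),proj(cc,list(pts(x).values())))})
E
```

```text
cost 0.45815942971849033 xy [ 0.5779 -0.0563] yaw,dial,clip deg [14.27 99.07 13.49] zb,r [0.1071 0.0248 0.0703 0.0772 0.0994]
{'hub': array([-0.02,  0.49]), 's0': array([0.36, 0.  ]), 's1': array([ 0.12, -0.07]), 's2': array([ 0.07, -0.02]), 'io': array([-0., -0.]), 'ii': array([-0.44, -0.45]), 'btn': array([-0.11,  0.03]), 'ci': array([-0.1 ,  0.11]), 'co': array([ 0.08, -0.08])}
{'hub': array([ 0.5668, -0.0127,  0.109 ]), 's0': array([ 0.6184, -0.0188,  0.127 ]), 's1': array([0.5462, 0.035 , 0.127 ]), 's2': array([ 0.5357, -0.0544,  0.127 ]), 'ii': array([ 0.5766, -0.0355,  0.103 ]), 'io': array([ 0.5946, -0.0773,  0.103 ]), 'btn': array([ 0.5318, -0.1795,  0.1071]), 'ci': array([ 0.4984, -0.0487,  0.103 ]), 'co': array([ 0.4788, -0.059 ,  0.103 ])}
top0 {'hub': array([291.8, 211.5]), 's0': array([294.2, 188. ]), 's1': array([271.1, 220.1]), 's2': array([310.9, 224. ]), 'ii': array([301.5, 207.4]), 'io': array([319.2, 199.3]), 'btn': array([364.7, 225.2]), 'ci': array([308.1, 241.1]), 'co': array([312.9, 249.6])}
side0 {'hub': array([264.8, 212.6]), 's0': array([291.9, 204.9]), 's1': array([252.3, 192.8]), 's2': array([250. , 217.5]), 'ii': array([271.1, 221.4]), 'io': array([283.3, 233.5]), 'btn': array([252.7, 270.5]), 'ci': array([230. , 227.7]), 'co': array([219.4, 231.5])}
```

{"fn": "step_arm", "kwargs": {
  "series": [
    [0, 0, 0, -0.0115, -0.0109, 0, -1],
    [0, 0, 0, -0.0115, -0.0109, 0, -1],
    [0, 0, 0, -0.0115, -0.0109, 0, -1],
    [0, 0, 0, -0.0115, -0.0109, 0, -1],
    [0, 0, 0, -0.0115, -0.0109, 0, -1],
    [0, 0, -4, 0, 0, 0, -1],
    [0, 0, -4, 0, 0, 0, -1],
    [0, 0, -4, 0, 0, 0, -1],
    [0, 0, 0, 0, 0, 0.02, -1],
    [0, 0, 0, 0, 0, 0.02, -1]
  ]
}}

```text
t: 3.2
tcp_pos: [0.5587, -0.0633, 0.3642]
tool_rot: [0.0, 0.755, 0.655, 0.0]
ft_force: [-0.1, -0.0, 0.6]
gripper_width: 0.003
```

{"fn": "step_arm", "kwargs": {
  "series": [
    [0, 0, 0, 0, 0.0009, 0.012, -1],
    [0, 0, 0, 0, 0, 0.012, -1],
    [0, 0, 0, 0, 0, 0.012, -1],
    [0, 0, 0, 0, 0, 0.01, -1],
    [0, 0, 0, 0, 0, 0.006, -1],
    [0, 0, 0, 0, 0, 0.003, -1],
    [0, 0, 4, 0.00013, -0.00363, 0, -1],
    [0, 0, 4, 0.00013, -0.00363, 0, -1],
    [0, 0, 0, 0, 0, 0, -1],
    [0, 0, 0, 0, 0, 0, -1]
  ]
}}

```text
t: 4.2
tcp_pos: [0.5527, -0.062, 0.31]
tool_rot: [0.0, 0.799, 0.602, 0.0]
ft_force: [-0.1, -0.7, 0.3]
gripper_width: 0.005
```

```bash
cat > st.py <<'E'
from station import bot
import numpy as np,sys
o=bot.get_obs();p=o["tcp_pos"];q=o["tool_rot"]
psi=np.degrees(2*np.arctan2(q[2],q[1]))
c=np.load("x1.npy");C=np.array([c[0]-.045*np.sin(c[2]),c[1]+.045*np.cos(c[2])])
d=p[:2]-C
print(o["t"],p.round(4),"psi",psi.round(2),"r",np.hypot(*d).round(4),"phi",(np.degrees(np.arctan2(d[1],d[0]))%360).round(2),"f",o["ft_force"].round(2),"j",o["joint_positions"].round(2))
E
python3 st.py
python3 - <<'E'
from station import bot
import cv2
c=bot.camera("side")["image"][180:280,180:340,::-1];cv2.imwrite("pics/s1.png",cv2.resize(c,None,fx=5,fy=5,interpolation=cv2.INTER_CUBIC))
E
```

```text
4.2 [ 0.5527 -0.062   0.31  ] psi 74.02 r 0.0512 phi 254.03 f [-0.11 -0.68  0.29] j [-0.18  0.41  1.61 -0.    1.13 -1.47]
```

View pics/s1.png

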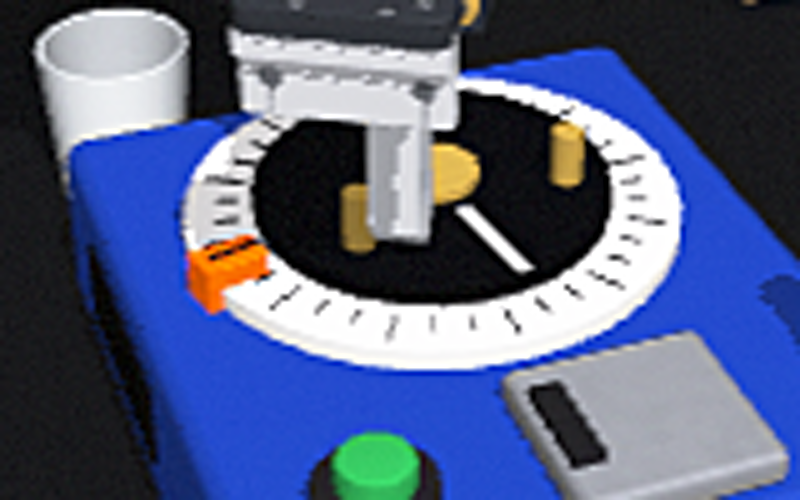

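{"fn": "step_arm", "kwargs": {
  "series": [
    [0, 0, 4, 0.00012, -0.0036, 0, -1],
    [0, 0, 4, 0.00012, -0.0036, 0, -1],
    [0, 0, 4, 0.00012, -0.0036, 0, -1],
    [0, 0, 4, 0.00012, -0.0036, 0, -1],
    [0, 0, 4, 0.00012, -0.0036, 0, -1],
    [0, 0, 4, 0.00012, -0.0036, 0, -1],
    [0, 0, 4, 0.00012, -0.0036, 0, -1],
    [0, 0, 4, 0.00012, -0.0036, 0, -1],
    [0, 0, 4, 0.00012, -0.0036, 0, -1],
    [0, 0, 0, 0, 0, 0, -1]
  ]
}}

```text
t: 5.25
tcp_pos: [0.5262, -0.044, 0.3099]
tool_rot: [0.0, 0.946, 0.325, 0.0]
ft_force: [0.1, 0.6, 0.0]
gripper_width: 0.006
```

```bash
python3 st.py; python3 wpic.py w2
python3 - <<'E'
from station import bot
import cv2
c=bot.camera("side")["image"][180:280,180:340,::-1];cv2.imwrite("pics/s2.png",cv2.resize(c,None,fx=5,fy=5,interpolation=cv2.INTER_CUBIC))
E
```

```text
5.25 [ 0.5262 -0.044   0.3099] psi 37.92 r 0.0512 phi 217.64 f [0.13 0.63 0.05] j [-0.15  0.35  1.69 -0.    1.1  -0.81]
5.25 [ 0.52620401 -0.04400075  0.30990232] [1.90166699e-04 9.45736818e-01 3.24933404e-01 3.42888011e-04] 0.005731601235532069 [0.13345273 0.63032368 0.04579127]
```

View pics/s2.png

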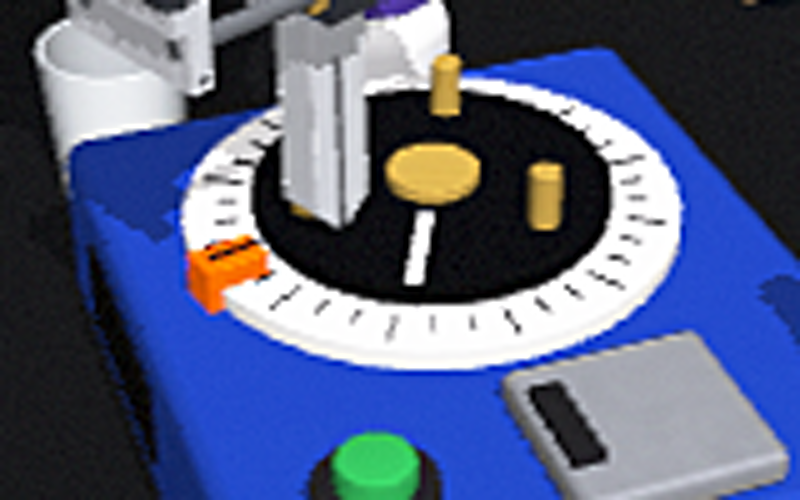

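View pics/w2.png

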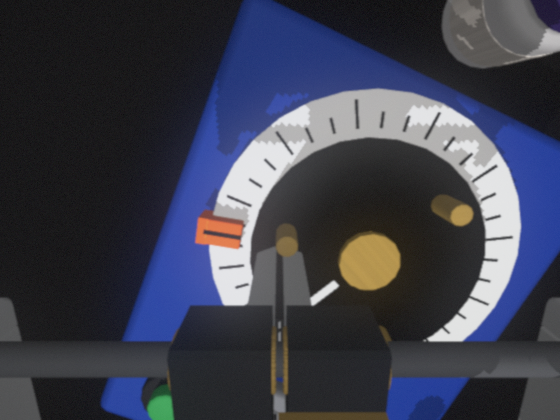

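```bash
cat > ang.py <<'E'
from fitw import *
def ang(name,d):
    C=wcam(load(name));x=np.load("x1.npy")
    h=ray(C,d["hub"],.109)[:2];print("hub",h.round(4))
    for k,off,z in(("s0",60,.127),("s1",180,.127),("s2",-60,.127),("io",0,.103),("ci",0,.103)):
        if k in d:
            v=ray(C,d[k],z)[:2]-h;print(k,np.hypot(*v).round(4),"a=",((np.degrees(np.arctan2(v[1],v[0]))-180-np.degrees(x[2])-off+180)%360-180).round(2))
E
python3 - <<'E'
from ang import *
ang("w2",dict(hub=(370,262),s1=(461,214),s2=(285.5,230)))
c=load("w2")["image"][:,:,::-1]; cv2.imwrite("pics/w2z.png",cv2.resize(c[180:310,190:490],None,fx=2.6,fy=2.6,interpolation=cv2.INTER_CUBIC))
E
```

```text
hub [ 0.5668 -0.0127]
s1 0.0518 a= 65.18
s2 0.0562 a= 56.32
```

View pics/w2z.png

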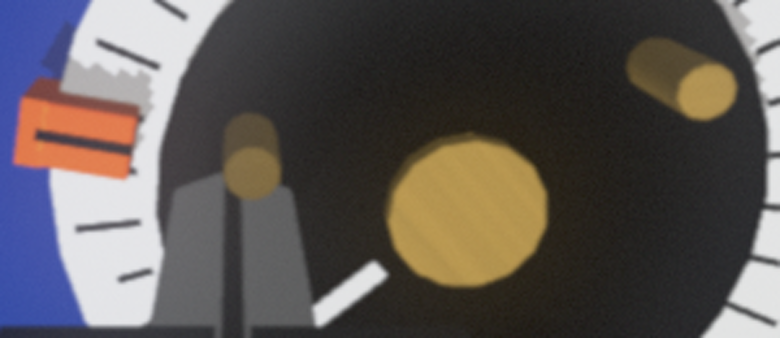

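```bash
python3 - <<'E'
from ang import *
z=lambda u,v:(190+(u+.5)/2.6-.5,180+(v+.5)/2.6-.5)
ang("w2",dict(hub=z(468,210),s1=z(707,92),s2=z(252,172),ci=z(132,150)))
E
```

```text
hub [ 0.566  -0.0121]
s1 0.0513 a= 63.41
s2 0.0516 a= 65.43
ci 0.0768 a= 14.58
```

{"fn": "step_arm", "kwargs": {
  "series": [
    [0, 0, 4.5, 0.00016, -0.00402, 0, -1],
    [0, 0, 4.5, 0.00016, -0.00402, 0, -1],
    [0, 0, 4.5, 0.00016, -0.00402, 0, -1],
    [0, 0, 4.5, 0.00016, -0.00402, 0, -1],
    [0, 0, 4.5, 0.00016, -0.00402, 0, -1],
    [0, 0, 4.5, 0.00016, -0.00402, 0, -1],
    [0, 0, 4.5, 0.00016, -0.00402, 0, -1],
    [0, 0, 4.5, 0.00016, -0.00402, 0, -1],
    [0, 0, 4.5, 0.00016, -0.00402, 0, -1],
    [0, 0, 0, 0, 0, 0, -1]
  ]
}}

```text
t: 6.35
tcp_pos: [0.5155, -0.0102, 0.3097]
tool_rot: [0.0, 1.0, -0.022, 0.0]
ft_force: [0.1, -0.2, 0.1]
gripper_width: 0.007
```

```bash
python3 st.py; python3 wpic.py w3
python3 - <<'E'
from station import bot
import cv2,pickle
C=bot.camera("side");pickle.dump(C,open("s3.pkl","wb"));c=C["image"][180:280,180:340,::-1];cv2.imwrite("pics/s3.png",cv2.resize(c,None,fx=5,fy=5,interpolation=cv2.INTER_CUBIC))
from h import *
c=load("w3")["image"][:,:,::-1]; cv2.imwrite("pics/w3z.png",cv2.resize(c[100:350,190:490],None,fx=2.4,fy=2.4,interpolation=cv2.INTER_CUBIC))
E
```

```text
6.35 [ 0.5155 -0.0102  0.3097] psi -2.54 r 0.0513 phi 177.2 f [ 0.07 -0.2   0.15] j [-0.09  0.33  1.72 -0.    1.09 -0.05]
6.35 [ 0.51549282 -0.01021909  0.30965468] [ 2.35895215e-05  9.99754691e-01 -2.21485075e-02  6.30561242e-07] 0.007143025640328221 [ 0.07200669 -0.19761858  0.14691253]
```

View pics/s3.png

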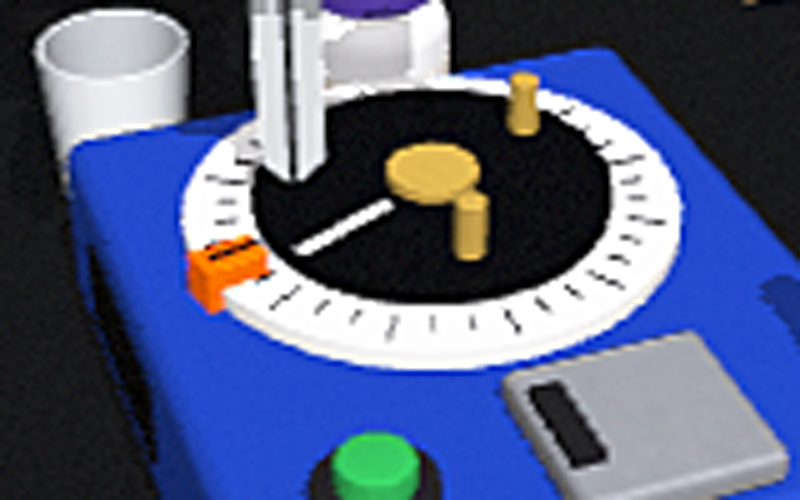

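View pics/w3z.png

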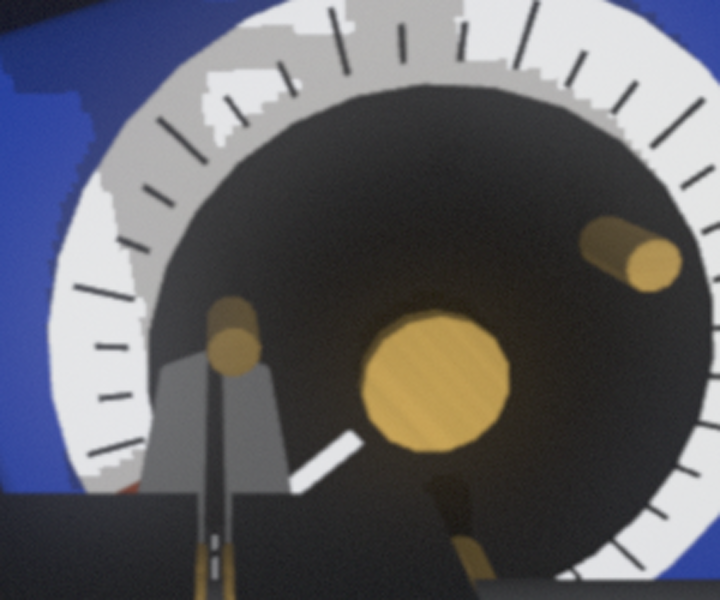

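```bash
cat > sid.py <<'E'
from h import *
def sid(n,io,ii,ci,co,f=5,ox=180,oy=180,z=.103):
    S=load(n);r=lambda p:ray(S,(ox+(p[0]+.5)/f-.5,oy+(p[1]+.5)/f-.5),z)[:2]
    x=np.load("x1.npy");H=np.array([.5668,-.0127])
    io,ii,ci,co=map(r,(io,ii,ci,co));A=lambda v:((np.degrees(np.arctan2(v[1],v[0]))-np.degrees(x[2]))%360-180)
    for nm,v in(("index dir",io-ii),("clip dir",co-ci),("index via hub",io-H),("clip via hub",ci-H)):print(nm,A(v).round(2),np.hypot(*v).round(4))
E
python3 - <<'E'
from ang import *
z=lambda u,v:(190+(u+.5)/2.4-.5,100+(v+.5)/2.4-.5)
ang("w3",dict(hub=z(436,384),s1=z(654,265),s2=z(233,352)))
from sid import sid
sid("s3",(300,251),(390,204),(255,240),(208,257))
E
```

```text
hub [ 0.567  -0.0128]
s1 0.0519 a= 25.5
s2 0.0521 a= 26.06
index dir 23.82 0.0451
clip dir 13.67 0.0197
index via hub 26.96 0.0678
clip via hub 13.74 0.0762
```

{"fn": "step_arm", "kwargs": {
  "series": [
    [0, 0, 2.4, 5e-05, -0.00215, 0, -1],
    [0, 0, 2.4, 5e-05, -0.00215, 0, -1],
    [0, 0, 2.4, 5e-05, -0.00215, 0, -1],
    [0, 0, 1.2, 1e-05, -0.00107, 0, -1],
    [0, 0, 1.2, 1e-05, -0.00107, 0, -1],
    [0, 0, 0, 0, 0, 0, -1],
    [0, 0, 0, 0, 0, 0, -1],
    [0, 0, 0, 0, 0, 0, -1],
    [0, 0, 0, 0, 0, 0, -1],
    [0, 0, 0, 0, 0, 0, -1]
  ]
}}

```text
t: 7.45
tcp_pos: [0.5165, -0.0019, 0.3096]
tool_rot: [0.0, 0.994, -0.106, -0.0]
ft_force: [-0.0, -0.5, 0.1]
gripper_width: 0.007
```

```bash
cat > look.py <<'E'
import sys,os;k=sys.argv[1]
os.system("python3 st.py; python3 wpic.py w"+k)
from station import bot
import pickle
from h import *
C=bot.camera("side");pickle.dump(C,open(f"s{k}.pkl","wb"));c=C["image"][190:260,200:310,::-1];cv2.imwrite(f"pics/s{k}.png",cv2.resize(c,None,fx=7,fy=7,interpolation=cv2.INTER_CUBIC))
c=load("w"+k)["image"][:,:,::-1]; cv2.imwrite(f"pics/w{k}z.png",cv2.resize(c[100:350,190:490],None,fx=2.4,fy=2.4,interpolation=cv2.INTER_CUBIC))
E
python3 look.py 4
```

```text
7.45 [ 0.5165 -0.0019  0.3096] psi -12.19 r 0.0514 phi 167.81 f [-0.   -0.52  0.06] j [-0.07  0.33  1.72 -0.    1.09  0.14]
7.45 [ 0.51648599 -0.00186063  0.30962569] [ 9.24124233e-06  9.94349399e-01 -1.06156830e-01 -1.40352224e-05] 0.007192301183100527 [-0.00120961 -0.52148952  0.06036332]
```

View pics/s4.png

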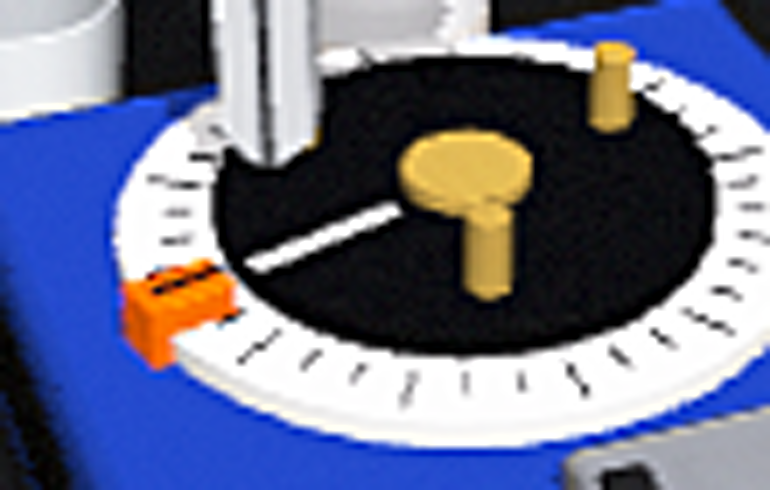

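View pics/w4z.png

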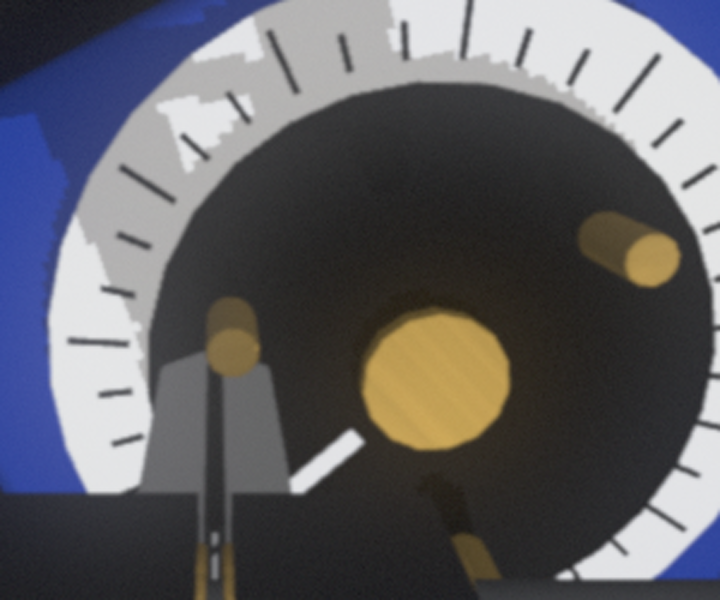

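```bash
python3 - <<'E'
from ang import *
z=lambda u,v:(190+(u+.5)/2.4-.5,100+(v+.5)/2.4-.5)
ang("w4",dict(hub=z(436,383),s1=z(653,260),s2=z(232,353)))
from sid import sid
sid("s4",(252,266),(398,209),(224,271),(153,290),f=7,ox=200,oy=190)
E
```

```text
hub [ 0.5669 -0.0131]
s1 0.0521 a= 16.79
s2 0.0522 a= 16.99
index dir 15.63 0.0469
clip dir 5.81 0.0199
index via hub 17.97 0.0687
clip via hub 15.97 0.0759
```

{"fn": "step_arm", "kwargs": {
  "series": [
    [0, 0, 0.65, 0, -0.00058, 0, -1],
    [0, 0, 0.65, 0, -0.00058, 0, -1],
    [0, 0, 0.65, 0, -0.00058, 0, -1],
    [0, 0, 0.65, 0, -0.00058, 0, -1],
    [0, 0, 0, 0, 0, 0, -1],
    [0, 0, 0, 0, 0, 0, -1],
    [0, 0, 0, 0, 0.006, 0, -1],
    [0, 0, 0, 0, 0.006, 0, -1],
    [0, 0, 0, 0, 0, -0.02, -1],
    [0, 0, 0, 0, 0, -0.03, -1]
  ]
}}

```text
t: 8.55
tcp_pos: [0.5137, -0.0118, 0.359]
tool_rot: [0.0, 0.992, -0.129, -0.001]
ft_force: [-0.8, 0.1, -0.0]
gripper_width: 0.005
```

{"fn": "step_arm", "kwargs": {
  "series": [
    [0, 0, 0, 0.01, 0.01, -0.015, -1],
    [0, 0, 0, 0.01, 0.01, -0.015, -1],
    [0, 0, 0, 0.01, 0.01, -0.015, -1],
    [0, 0, 0, 0.01, 0.012, 0, -1],
    [0, 0, 0, 0.01, 0.012, 0, -1],
    [0, 0, 0, 0, 0, 0, -1],
    [0, 0, 0, 0, 0, 0, -1],
    [0, 0, 0, 0, 0, 0, -1],
    [0, 0, 0, 0, 0, 0, -1],
    [0, 0, 0, 0, 0, 0, -1]
  ]
}}

```text
t: 9.55
tcp_pos: [0.5484, -0.0758, 0.4046]
tool_rot: [-0.0, 0.992, -0.129, -0.0]
ft_force: [0.1, 0.6, -1.2]
gripper_width: 0.004
```

```bash
python3 look.py 5
```

```text
9.55 [ 0.5484 -0.0758  0.4046] psi -14.77 r 0.0657 phi 253.76 f [ 0.12  0.59 -1.16] j [-0.2   0.31  1.51  0.    1.32  0.05]
9.55 [ 0.54840625 -0.07576303  0.4046324 ] [-8.83221890e-06  9.91705138e-01 -1.28533729e-01 -1.41084724e-05] 0.0041577824486489666 [ 0.11521356  0.58904433 -1.16491307]
```

View pics/w5.png

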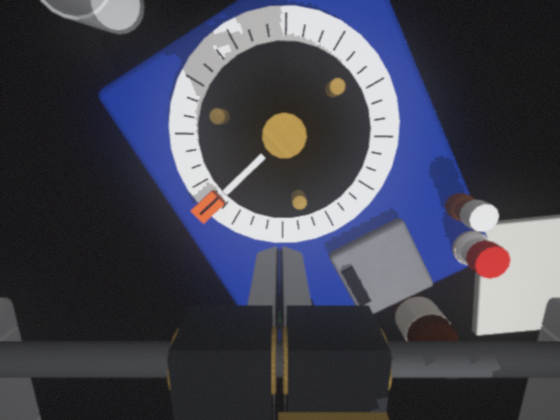

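View pics/s5.png

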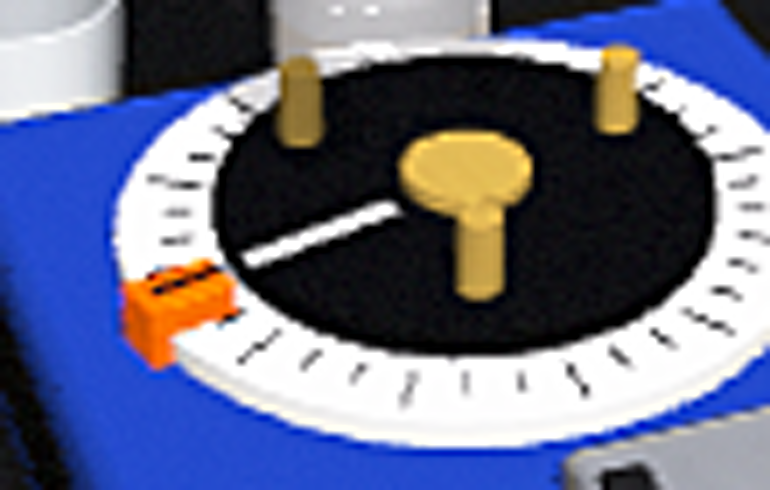

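```bash
python3 - <<'E'
from h import *
c=load("w5")["image"][:,:,::-1]; cv2.imwrite("pics/w5c.png",cv2.resize(c[145:230,185:275],None,fx=7,fy=7,interpolation=cv2.INTER_CUBIC))
cv2.imwrite("pics/w5z.png",cv2.resize(c[60:230,180:380],None,fx=3.5,fy=3.5,interpolation=cv2.INTER_CUBIC))
E
```

```text
(no output)
```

View pics/w5c.png

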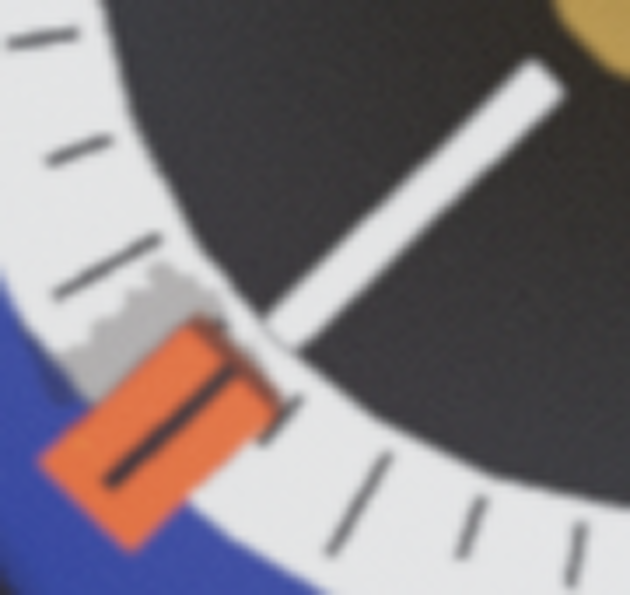

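View pics/w5z.png

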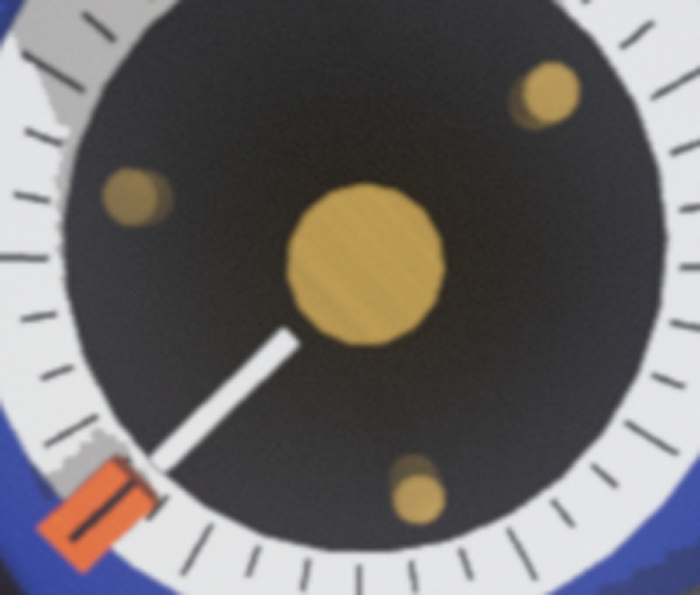

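```bash
python3 - <<'E'
from fitw import *
C=wcam(load("w5"));z=lambda u,v:np.array([180+(u+.5)/3.5-.5,60+(v+.5)/3.5-.5]);y=lambda u,v:np.array([185+(u+.5)/7-.5,145+(v+.5)/7-.5])
m=dict(hub=z(366,264),s0=z(418,500),s1=z(552,93),s2=z(131,197),io=y(285,333),ii=y(545,78),ci=y(233,371),co=y(110,485))
x0=np.load("x1.npy");x0[3]=.24
x=fit(C,m,x0);np.save("x5.npy",x)
# refine by image: sub-pixel line centroid fits in rectified polar view about hub at z=.103
P=pts(x);H=P["hub"][:2]
img=C["image"][:,:,::-1].astype(np.float32)
A=np.radians(np.arange(-12,12.01,.1));yaw=x[2]
def prof(r):
    w=np.array([[H[0]-r*np.cos(x[4]+a+yaw),H[1]-r*np.sin(x[4]+a+yaw),.103] for a in A]);uv=proj(C,w).astype(np.float32)
    return cv2.remap(img,uv[:,0].reshape(1,-1),uv[:,1].reshape(1,-1),cv2.INTER_CUBIC)[0]
for r in(.03,.035,.04,.045,.05,.055,.06,.065,.068):
    g=prof(r).mean(1);w=np.clip(g-(g.min()+g.max())/2,0,None);print(r,"idx off",(np.degrees((A*w).sum()/w.sum())).round(2))
for r in(.08,.083,.086,.089,.092,.095,.098):
    p=prof(r);s=np.abs(A)<np.radians(4);g=p[s][:,2];w=np.clip((g.min()+g.max())/2-g,0,None);print(r,"clip off",(np.degrees((A[s]*w).sum()/w.sum())).round(2))
E
```

```text
cost 0.24623200687312055 xy [ 0.5847 -0.0545] yaw,dial,clip deg [23.39  5.08  4.47] zb,r [0.108  0.0245 0.0692 0.0773 0.099 ]
{'hub': array([-0.04,  0.46]), 's0': array([ 0.21, -0.2 ]), 's1': array([-0.07, -0.11]), 's2': array([ 0.03, -0.02]), 'io': array([-0.25, -0.26]), 'ii': array([0.12, 0.13]), 'ci': array([-0.07, -0.07]), 'co': array([0.05, 0.06])}
{'hub': array([ 0.5668, -0.0132,  0.109 ]), 's0': array([ 0.5654, -0.0651,  0.127 ]), 's1': array([0.6125, 0.0116, 0.127 ]), 's2': array([0.5225, 0.014 , 0.127 ]), 'ii': array([ 0.5453, -0.0248,  0.103 ]), 'io': array([ 0.506 , -0.0462,  0.103 ]), 'btn': array([ 0.5587, -0.1834,  0.108 ]), 'ci': array([ 0.4985, -0.0493,  0.103 ]), 'co': array([ 0.4793, -0.0594,  0.103 ])}
0.03 idx off 0.52
0.035 idx off 0.68
0.04 idx off 0.59
0.045 idx off 0.51
0.05 idx off 0.59
0.055 idx off 0.56
0.06 idx off 0.61
0.065 idx off 0.65
0.068 idx off 0.61
0.08 clip off -0.19
0.083 clip off -0.13
0.086 clip off -0.12
0.089 clip off -0.18
0.092 clip off -0.16
0.095 clip off -0.23
0.098 clip off -0.2
```

{"fn": "step_arm", "kwargs": {
  "series": [
    [0, 0, 0, -0.01, -0.012, 0, -1],
    [0, 0, 0, -0.01, -0.012, 0, -1],
    [0, 0, 0, -0.01, -0.01, 0.015, -1],
    [0, 0, 0, -0.01, -0.01, 0.015, -1],
    [0, 0, 0, -0.01, -0.01, 0.015, -1],
    [0, 0, 0, 0, 0, 0.02, -1],
    [0, 0, 0, 0, 0, 0.02, -1],
    [0, 0, 0, 0, 0, 0.01, -1],
    [0, 0, 0, 0, -0.005, 0, -1],
    [0, 0, 0, 0, -0.004, 0, -1]
  ]
}}

```text
t: 10.65
tcp_pos: [0.5164, -0.0018, 0.3104]
tool_rot: [-0.0, 0.992, -0.129, 0.0]
ft_force: [0.2, 0.3, 0.1]
gripper_width: 0.004
```

```bash
python3 st.py
```

```text
10.65 [ 0.5164 -0.0018  0.3104] psi -14.8 r 0.0516 phi 167.77 f [0.19 0.27 0.1 ] j [-0.07  0.33  1.72  0.    1.09  0.18]
```

{"fn": "step_arm", "kwargs": {
  "series": [
    [0, 0, 0, 0, -0.001, 0, -1],
    [0, 0, 0, 0, -0.001, 0, -1],
    [0, 0, 0, 0, -0.001, 0, -1],
    [0, 0, 0.4, 0, -0.00035, 0, -1],
    [0, 0, 0.4, 0, -0.00035, 0, -1],
    [0, 0, 0, 0, 0, 0, -1],
    [0, 0, 0, 0, 0, 0, -1],
    [0, 0, 0, 0, 0, 0, -1],
    [0, 0, 0, 0, 0, 0, -1],
    [0, 0, 0, 0, 0, 0, -1]
  ]
}}

```text
t: 11.65
tcp_pos: [0.5172, 0.001, 0.3097]
tool_rot: [0.0, 0.991, -0.136, 0.0]
ft_force: [-0.1, -1.9, 1.0]
gripper_width: 0.006
```

```bash
python3 st.py
```

```text
11.65 [0.5172 0.001  0.3097] psi -15.6 r 0.0514 phi 164.47 f [-0.1  -1.95  1.01] j [-0.07  0.33  1.72 -0.    1.09  0.2 ]
```

{"fn": "step_arm", "kwargs": {
  "series": [
    [0, 0, 0, 0, 0.006, 0, -1],
    [0, 0, 0, 0, 0.006, 0, -1],
    [0, 0, 0, 0, 0, -0.02, -1],
    [0, 0, 0, 0, 0, -0.03, -1],
    [0, 0, 0, 0.015, 0.015, -0.02, -1],
    [0, 0, 0, 0.015, 0.015, -0.025, -1],
    [0, 0, 0, 0.01, 0.012, 0, -1],
    [0, 0, 0, 0.01, 0.012, 0, -1],
    [0, 0, 0, 0, 0, 0, -1],
    [0, 0, 0, 0, 0, 0, -1]
  ]
}}

```text
t: 12.65
tcp_pos: [0.5475, -0.076, 0.4034]
tool_rot: [-0.0, 0.991, -0.136, -0.001]
ft_force: [0.1, -0.1, 0.7]
gripper_width: 0.002
```

```bash
python3 look.py 6; python3 - <<'E'
from h import *
c=load("w6")["image"][:,:,::-1]; cv2.imwrite("pics/w6c.png",cv2.resize(c[145:230,185:275],None,fx=7,fy=7,interpolation=cv2.INTER_CUBIC))
E
```

```text
12.65 [ 0.5475 -0.076   0.4034] psi -15.63 r 0.0661 phi 253.04 f [ 0.07 -0.08  0.71] j [-0.2   0.31  1.51  0.    1.32  0.07]
12.65 [ 0.54747435 -0.07596628  0.40339605] [-1.43522095e-04  9.90710184e-01 -1.35985864e-01 -1.07484470e-03] 0.0016731039330802606 [ 0.07164987 -0.07865124  0.70569127]
```

View pics/w6c.png

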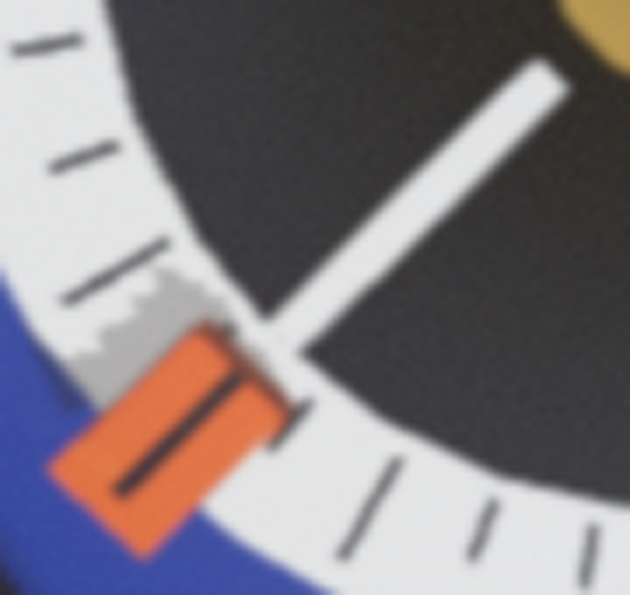

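```bash
cat > align.py <<'E'
from fitw import *
def align(n,H=(.5668,-.0132)):
    C=wcam(load(n));x=np.load("x5.npy");yaw=x[2]
    img=C["image"][:,:,::-1].astype(np.float32);A=np.radians(np.arange(-12,12.01,.1))
    def prof(r):
        w=np.array([[H[0]-r*np.cos(x[4]+a+yaw),H[1]-r*np.sin(x[4]+a+yaw),.103] for a in A]);uv=proj(C,w).astype(np.float32)
        return cv2.remap(img,uv[:,0].reshape(1,-1),uv[:,1].reshape(1,-1),cv2.INTER_CUBIC)[0]
    I=[];K=[]
    for r in(.03,.04,.05,.06,.068):
        g=prof(r).mean(1);w=np.clip(g-(g.min()+g.max())/2,0,None);I.append(np.degrees((A*w).sum()/w.sum()))
    for r in(.08,.083,.086,.089,.092,.095,.098):
        p=prof(r);s=np.abs(A)<np.radians(4);g=p[s][:,2];w=np.clip((g.min()+g.max())/2-g,0,None);K.append(np.degrees((A[s]*w).sum()/w.sum()))
    print(np.round(I,2),np.round(K,2),"diff",np.median(I)-np.median(K))
E
python3 -c "
from align import *
align('w5');align('w6')"
```

```text
[0.48 0.56 0.57 0.58 0.58] [-0.21 -0.14 -0.13 -0.19 -0.17 -0.24 -0.21] diff 0.7576818083656083
[-0.27  0.02  0.08  0.07  0.1 ] [-0.22 -0.19 -0.15 -0.13 -0.13 -0.09 -0.12] diff 0.20254952936378942
```

{"fn": "step_arm", "kwargs": {
  "series": [
    [0, 0, 0, 0.0025, 0.0208, 0, -1],
    [0, 0, 0, 0.0025, 0.0208, 0, -1],
    [0, 0, 0, 0.0025, 0.0208, 0, -1],
    [0, 0, 0, 0.0025, 0.0208, 0, -1],
    [0, 0, 0, 0.0027, 0.0207, 0, -1],
    [0, 0, 0, 0, 0, 0.015, -1],
    [0, 0, 0, 0, 0, 0.02, -1],
    [0, 0, 0, 0, 0, 0.02, -1],
    [0, 0, 0, 0, 0, 0.015, -1],
    [0, 0, 0, 0, 0, 0.01, -1]
  ]
}}

```text
t: 13.75
tcp_pos: [0.5317, -0.1787, 0.3233]
tool_rot: [-0.0, 0.991, -0.135, -0.001]
ft_force: [-0.1, 0.0, 0.1]
gripper_width: 0.001
```

```bash
python3 look.py 7;python3 - <<'E'
from h import *
c=load("s7")["image"][200:300,180:320,::-1];cv2.imwrite("pics/s7b.png",cv2.resize(c,None,fx=5,fy=5,interpolation=cv2.INTER_CUBIC))
E
```

```text
13.75 [ 0.5317 -0.1787  0.3233] psi -15.56 r 0.1697 phi 258.09 f [-0.07  0.04  0.05] j [-0.39  0.4   1.58  0.    1.16 -0.12]
13.75 [ 0.53173551 -0.17873767  0.32334295] [-2.04401230e-04  9.90798298e-01 -1.35344469e-01 -7.52160130e-04] 0.001419566624742853 [-0.06793257  0.03811887  0.05011385]
```

View pics/s7b.png

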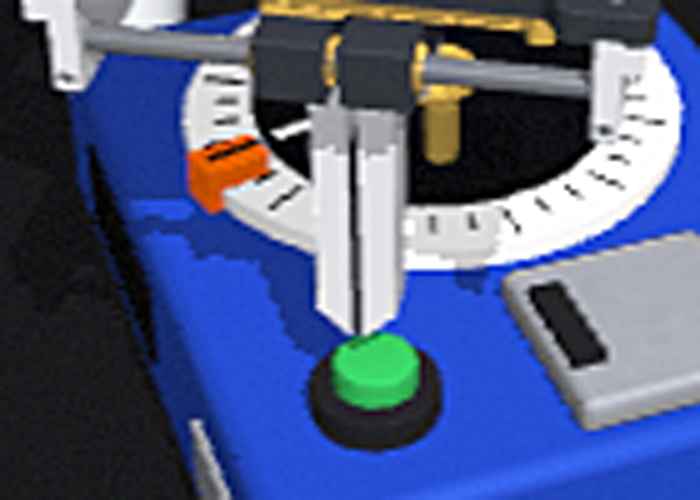

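View pics/w7.png

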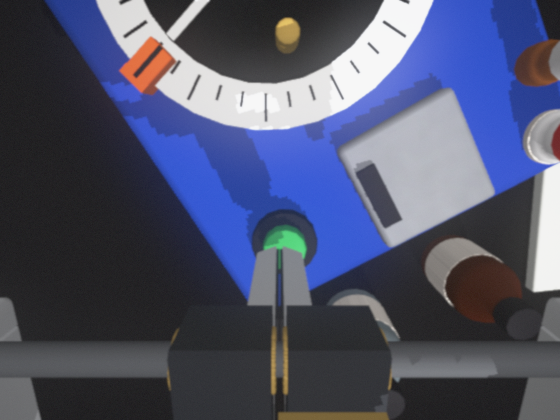

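```bash
python3 - <<'E'
from fitw import *
C=wcam(load("w7"));P=pts(np.load("x1.npy"))
print("pred btn px",proj(C,P["btn"]), "tcp tip proj", proj(C,[.5317,-.1787,.107]))
c=load("w7")["image"][:,:,::-1]; cv2.imwrite("pics/w7c.png",cv2.resize(c[190:310,230:340],None,fx=6,fy=6,interpolation=cv2.INTER_CUBIC))
# circle of radius 14 at z=.107 overlay
im=cv2.resize(c,None,fx=6,fy=6,interpolation=cv2.INTER_CUBIC)
t=np.linspace(0,6.283,60)
uv=proj(C,[[P["btn"][0]+.014*np.cos(a),P["btn"][1]+.014*np.sin(a),.107] for a in t])
cv2.polylines(im,[np.int32(uv*6+3)],True,(0,0,255),1);cv2.imwrite("pics/w7o.png",im[1140:1740,1380:2040])
E
```

```text
pred btn px [[283.41786288 249.55772438]] tcp tip proj [[282.96137021 248.43201415]]
```

View pics/w7o.png

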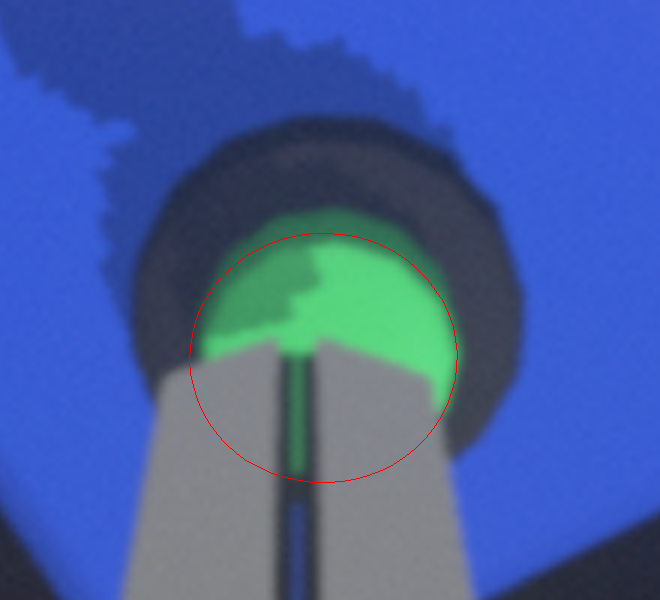

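{"fn": "step_arm", "kwargs": {
  "series": [
    [0, 0, 0, 0.001, 0, 0.005, -1],
    [0, 0, 0, 0, 0, 0.004, -1],
    [0, 0, 0, 0, 0, 0.002, -1],
    [0, 0, 0, 0, 0, 0.002, -1],
    [0, 0, 0, 0, 0, 0.001, -1],
    [0, 0, 0, 0, 0, 0.001, -1],
    [0, 0, 0, 0, 0, 0.001, -1],
    [0, 0, 0, 0, 0, 0.001, -1],
    [0, 0, 0, 0, 0, 0.001, -1],
    [0, 0, 0, 0, 0, 0, -1]
  ]
}}

```text
t: 14.85
tcp_pos: [0.5329, -0.1797, 0.3066]
tool_rot: [-0.0, 0.991, -0.136, 0.0]
ft_force: [-1.1, -0.5, -0.8]
gripper_width: 0.007
```

{"fn": "step_arm", "kwargs": {
  "series": [
    [0, 0, 0, 0, 0, 0.001, -1],
    [0, 0, 0, 0, 0, 0.001, -1],
    [0, 0, 0, 0, 0, 0.001, -1],
    [0, 0, 0, 0, 0, 0.001, -1],
    [0, 0, 0, 0, 0, 0, -1],
    [0, 0, 0, 0, 0, 0, -1],
    [0, 0, 0, 0, 0, 0, -1],
    [0, 0, 0, 0, 0, 0, -1],
    [0, 0, 0, 0, 0, 0, -1],
    [0, 0, 0, 0, 0, 0, -1]
  ]
}}

```text
t: 15.85
tcp_pos: [0.5329, -0.1797, 0.3027]
tool_rot: [-0.0, 0.991, -0.136, 0.0]
ft_force: [0.3, 0.4, 3.0]
gripper_width: 0.006
```

```bash
python3 st.py
```

```text
15.85 [ 0.5329 -0.1797  0.3027] psi -15.6 r 0.1703 phi 258.52 f [0.27 0.4  3.02] j [-0.39  0.43  1.59  0.    1.12 -0.12]
```

{"fn": "step_arm", "kwargs": {
  "series": [
    [0, 0, 0, 0, 0, 0.001, -1],
    [0, 0, 0, 0, 0, 0.001, -1],
    [0, 0, 0, 0, 0, 0, -1],
    [0, 0, 0, 0, 0, 0, -1],
    [0, 0, 0, 0, 0, 0, -1],
    [0, 0, 0, 0, 0, 0, -1],
    [0, 0, 0, 0, 0, 0, -1],
    [0, 0, 0, 0, 0, 0, -1],
    [0, 0, 0, 0, 0, 0, -1],
    [0, 0, 0, 0, 0, 0, -1]
  ]
}}

```text
t: 16.85
tcp_pos: [0.5329, -0.1797, 0.3007]
tool_rot: [0.0, 0.991, -0.136, 0.0]
ft_force: [0.9, -0.5, 4.1]
gripper_width: 0.004
```

{"fn": "step_arm", "kwargs": {
  "series": [
    [0, 0, 0, 0, 0, 0.001, -1],
    [0, 0, 0, 0, 0, 0, -1],
    [0, 0, 0, 0, 0, 0, -1],
    [0, 0, 0, 0, 0, 0, -1],
    [0, 0, 0, 0, 0, 0, -1],
    [0, 0, 0, 0, 0, 0, -1],
    [0, 0, 0, 0, 0, 0, -1],
    [0, 0, 0, 0, 0, 0, -1],
    [0, 0, 0, 0, 0, 0, -1],
    [0, 0, 0, 0, 0, 0, -1]
  ]
}}

```text
t: 17.85
tcp_pos: [0.5329, -0.1797, 0.3003]
tool_rot: [0.0, 0.991, -0.136, 0.0]
ft_force: [-3.9, 0.7, 11.6]
gripper_width: 0.008
```

{"fn": "step_arm", "kwargs": {
  "series": [
    [0, 0, 0, 0, 0, -0.002, -1],
    [0, 0, 0, 0, 0, -0.004, -1],
    [0, 0, 0, 0, 0, -0.006, -1],
    [0, 0, 0, 0, 0, -0.015, -1],
    [0, 0, 0, 0, 0, -0.025, -1],
    [0, 0, 0, 0, 0, -0.03, -1],
    [0, 0, 0, 0, 0, -0.021, -1],
    [0, 0, 0, -0.0064, -0.0519, 0, -1],
    [0, 0, 0, -0.0064, -0.0519, 0, -1],
    [0, 0, 0, 0, 0, 0, -1]
  ]
}}

```text
t: 18.85
tcp_pos: [0.548, -0.0765, 0.4028]
tool_rot: [-0.0, 0.991, -0.134, -0.0]
ft_force: [0.6, -0.6, -0.3]
gripper_width: 0.003
```

```bash
python3 look.py 8;python3 - <<'E'
from align import *
align('w8')
c=load("w8")["image"][:,:,::-1]; cv2.imwrite("pics/w8c.png",cv2.resize(c[145:230,185:275],None,fx=6,fy=6,interpolation=cv2.INTER_CUBIC))
c=load("s8")["image"][:,:,::-1];cv2.imwrite("pics/s8b.png",cv2.resize(c[170:400,170:400],None,fx=2.5,fy=2.5,interpolation=cv2.INTER_CUBIC))
E
```

```text
18.85 [ 0.548  -0.0765  0.4028] psi -15.35 r 0.0664 phi 253.6 f [ 0.62 -0.63 -0.25] j [-0.2   0.31  1.51  0.    1.32  0.06]
18.85 [ 0.54801316 -0.07645096  0.40281673] [-4.20487739e-04  9.91042831e-01 -1.33543420e-01 -2.90785848e-04] 0.0025624050988962547 [ 0.62219349 -0.63004782 -0.25437424]
[-0.12  0.14  0.03  0.    0.08] [-0.18 -0.22 -0.25 -0.21 -0.2  -0.17 -0.13] diff 0.22655155485456974
```

View pics/w8c.png

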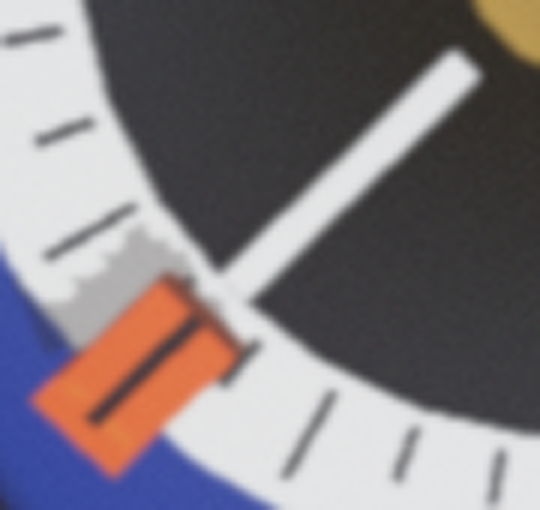

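View pics/s8b.png

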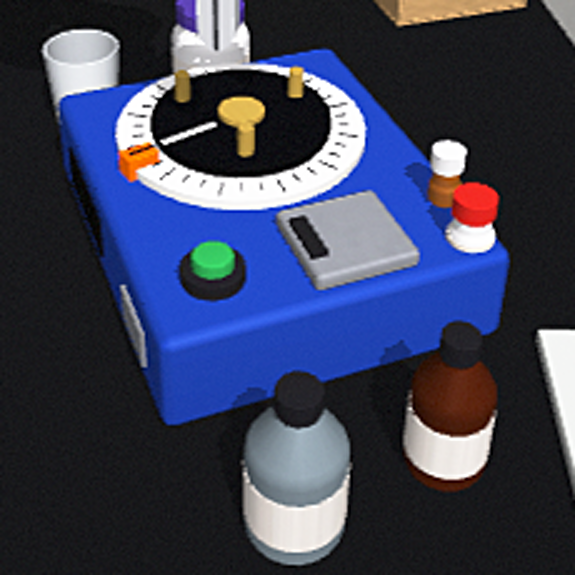

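The index still lines up with the clip line, the button is up again, and all the vessels are upright in place. The fingertips are clear of everything, about 75 mm above the studs.

```bash
python3 -c "
from station import bot
print(bot.get_obs()['t'],bot.job_done())"
```

```text
the job is handed in; nothing more can be done
18.95 None
```

The dial is lined up with the orange clip, the start button was pressed once afterwards, and the job is handed in at 18.95 s of the 64 s allowed.

- **Dial:** I pushed stud2 clockwise with the shut fingertips, about 86° in all. The force read at each stop was at most about 2 N. The first close look showed about 0.8° still to go, so I went back for one small extra push.
- **Alignment:** The last wrist picture, taken after the button press, puts the index mark about 0.2° from the clip line. That is within what I can measure.
- **Button:** I pressed straight down until the fingertips stopped about 6 mm below first touch, the stated full travel, with 11.6 N on the wrist. The button was up again in the last side picture.
- **Bottles, jars and beaker:** Nothing was touched on the way. The last side picture shows the beaker, both bottles, the vial and the cream jar upright where they stood. The white jar was partly behind the gripper in that view, but what showed of it was in place.

**Checks that disagreed:**
- **Side camera:** Its reading of the dial angle during the push differed from the wrist camera's by 1 to 2°. It sees the mark at a shallow angle, so I relied on the close wrist pictures for the final alignment.
- **Yaw fit:** One later fit gave a wrong instrument yaw because the button was out of view. Only the index-to-clip difference was used from it.

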